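# Turn the honey round to the front

## Task

Bring the honey jar with the yellow lid round to the front of the turntable: push the dark wooden grips on the turntable's rim with the fingertips until the jar stands in line with the red marker on the stand. Turn it gently, do not touch, lift or tip any of the things standing on it, and leave the mug, teaspoon and pepper mill where they are.

Things in the scene. Friction and masses are not known exactly. Their poses are not given: they have to be found in the camera images.
- stand: Fixed dark steel foot under the turntable, 180 mm in diameter and up to 16 mm high, with a tongue 30 mm wide and 8 mm high that runs out at the front to 224 mm from the axis and carries the red marker. Origin on the axis at worktop height, z up; its -x axis points from the axis to the marker. It stands turned up to 0.35 rad either way from the marker pointing to world -x.
- arrow (a point): Centre of the red diamond-shaped marker (37 mm from corner to corner) on the tongue, 187 mm from the turntable's axis, top at 12 mm above the worktop: it marks the front. A wall cupboard hangs about 0.5 m above the worktop over the far right part (about x > 0.6, y < 0.05): keep the wrist and arm clear of it when lifting beside the turntable.
- turntable: Wooden disc, dark mat, 250 mm across, underside 26 mm, mat top 44 mm above the worktop. Origin on its axis at the underside. Turns without stops; 1 N at the rim moves it, and it stops at once where left. Six level push grips stick out of the rim every 60 degrees, the first on the disc's +x axis: dark round bars 16 mm thick, axis 34 mm above the worktop, ends 165 mm from the axis.
- grip_0 (a point): Point in the push grip on the disc's +x axis, 157 mm from the turntable's axis and 34 mm above the worktop (8 mm short of the grip's round outer end). The other five grips follow every 60 degrees. Below the grips it is free down to the worktop, or to the tongue (8 mm) and marker (12 mm).
- honey_jar: The honey jar: loose, 60 mm in diameter, 90 mm high, honey-coloured with a yellow lid; stands on the turntable, its centre about 70 mm from the axis, top 134 mm above the worktop. Origin: centre of its underside. It rides round with the disc. Not to be touched.
- spice_red: Loose spice jar, 41 mm in diameter, 105 mm high, dark flip cap, tan on top, with brown spice and a white and red label; stands on the turntable. Origin: centre of its underside. Not to be touched.
- spice_black: Loose spice jar, 41 mm in diameter, 105 mm high, dark flip cap, with a black label; stands on the turntable. Origin: centre of its underside. Not to be touched.
- spice_blue: Loose spice jar, 41 mm in diameter, 105 mm high, dark flip cap, with red-brown spice and a dark blue label; stands on the turntable. Origin: centre of its underside. Not to be touched.
- salt_shaker: Loose glass salt shaker with a grey top, 44 mm in diameter, 90 mm high; stands on the turntable. Origin: centre of its underside. Not to be touched. The five things stand about 72 degrees apart, their centres about 70 mm from the axis, none reaching past 104 mm from it; which stands where varies.
- mug: White mug, 78 mm in diameter, 97 mm high, 116 mm over the handle, on the worktop at the near right. A bystander.
- teaspoon: Steel teaspoon, 139 mm long, 10 mm high, lying at the near left. A bystander.
- pepper_mill: Dark wooden pepper mill, 58 mm in diameter, 165 mm high, at the far right. A bystander.

How it is judged:
On the way:
1. the fingers push the turntable (contact force between the fingers and turntable above 0.3 N), for 0.05 s.
At the end, for the whole second after the job is handed in: The honey jar stands on the turntable on the side of the red marker, its centre within 14 mm sideways of the line from the turntable's axis to the marker; turntable and jar are at rest, and all five things still stand upright on the turntable, 45 to 95 mm from its axis (y of honey_jar in the frame of stand between -0.014 and 0.014 m and x of honey_jar in the frame of stand below -0.045 m and linear speed of honey_jar below 0.01 m/s and angular speed of turntable below 0.05 rad/s and horizontal distance between honey_jar and turntable between 0.045 and 0.095 m and angle between each of honey_jar, spice_red, spice_black, spice_blue, salt_shaker's own z axis and vertical below 0.15 rad and height (world z) of honey_jar between 0.036 and 0.052 m and horizontal distance between spice_red and turntable between 0.045 and 0.095 m and height (world z) of spice_red between 0.036 and 0.052 m and horizontal distance between spice_black and turntable between 0.045 and 0.095 m and height (world z) of spice_black between 0.036 and 0.052 m and horizontal distance between spice_blue and turntable between 0.045 and 0.095 m and height (world z) of spice_blue between 0.036 and 0.052 m and horizontal distance between salt_shaker and turntable between 0.045 and 0.095 m and height (world z) of salt_shaker between 0.036 and 0.052 m); the robot touches nothing.
It fails at once if a jar or the salt shaker is touched by the fingers or the arm (contact force between any of the fingers, the arm and honey_jar above 0.5 N or contact force between any of the fingers, the arm and spice_red above 0.5 N or contact force between any of the fingers, the arm and spice_black above 0.5 N or contact force between any of the fingers, the arm and spice_blue above 0.5 N or contact force between any of the fingers, the arm and salt_shaker above 0.5 N).
It fails at once if a jar or the salt shaker is tipped or lifted (angle between any of honey_jar, spice_red, spice_black, spice_blue, salt_shaker's own z axis and vertical above 0.3 rad or height (world z) of any of honey_jar, spice_red, spice_black, spice_blue, salt_shaker above 0.065 m).
It fails at once if the turntable is whirled faster than 3 rad/s (angular speed of turntable above 3 rad/s).
It fails at once if the mug, teaspoon or pepper mill is moved by more than 20 mm (distance of any of mug, teaspoon, pepper_mill from where it was at the start of the episode above 0.02 m).
It also fails if it takes over 72 s, if anything falls off the work surface, if the arm or the gripper's body presses on something with over 40 N, if the wrist force passes 120 N, or if a joint passes its speed limit or range.

## Robot

A 6-joint arm with a two-finger parallel gripper is mounted at the origin on a cart in front of the work surface, level with it; the furniture and walls round the work are solid. World frame = base frame: x ahead of the robot, y to its left, z up, the work surface at z = 0. Lengths are in m, angles in rad, forces in N, time in s.
With the tool pointing down it reaches from about 0.275 to 0.825 m from the base axis. Payload 5.2 kg.
Tool frame: the origin (TCP) lies between the finger pads; the fingertips stand 8 mm ahead of it and the grasp point (between the pads) lies 11 mm behind it; z points along the fingers, y is the line along which they close (so a half turn about z gives the same grasp; the last joint's range is limited). The gripper opens to 93 mm and grips with 3 to 60 N. Pads are 15 mm wide; open, the fingers measure 128 mm over their backs; the gripper's body (75 mm by 188 mm) begins 65 mm behind the grasp point.
Start: joints at [-1.332, 0.259, 1.535, -0, 1.348, -0.203], TCP at [0.235, -0.497, 0.227] pointing down, gripper open.
Joint ranges: [-3.14, 3.14], [-0.91, 2.08], [0.19, 2.58], [-1.22, 4.36], [0.22, 2.71], [-3.12, 3.12]. Speed limits (rad/s): [2.57, 2.57, 3.14, 3.14, 3.14, 3.14].

## Interface

Orientations are given as a rotation vector (axis times angle).
In Python, from plant import ctrl gives the robot as it stands. The module is installed in compiled form; this text tells all that it offers.
- The arm moves only by the tool drive_tool, never from a script. Its argument "deltas" is a list that holds one entry, the list of rows, each a list of 6 numbers: the shift along the tool's x, y, z in m, then the turn, a rotation vector about the tool's x, y, z in rad. A call has exactly 8 rows; each row shifts and turns the commanded pose from where the row before left it, along the tool's axes as they then stand; what a row does not reach is not made up. A row lasts 1/8 s, in which the tool goes at most 62.5 mm and 10.7 degrees, less where a joint would pass 70% of its speed; a pose out of reach is approached as far as the arm can. A call is refused whole if a number of a shift passes 0.0625 or a number of a turn 0.188, either way. A call with a gripper value outside its range is refused whole. "jaw" is the opening, from -1 (shut) to 1 (fully open), set as the call begins (left out, the last holds). The fingers move at their own pace and stop on an object; the grip force is fixed at half the most. Time passes only in rows, so rows that do not move let the fingers close, or fill a call up. It gives the time, the measured TCP pose, the force, the opening and the grip force at its end, in the units of the state.
- ctrl.read_state(): the state, without advancing time (a new reading comes with each control period).
- ctrl.snapshot(name): name is "scene" or "top" or "wrist"; returns the picture (480x640x3 uint8, red, green, blue); there is no depth.
- ctrl.calibration(name): a dict with "fx", "fy", "cx", "cy" (pixels), "extrinsics" (4x4, takes a point from world to camera coordinates); the wrist camera has in their place "tool_from_camera" (4x4, takes a point from camera to tool coordinates, whose origin is the TCP and whose axes are the flange's). Camera axes: x right, y up, looking along -z (the intrinsics and any distortion apply to the point x, -y, -z); pixel columns grow to the right and rows downward; lengths in m; the calibration is good to about 2 mm. A picture is of the moment at which its call begins: read the wrist's pose just before it. calibration takes no time and is no camera call.
- ctrl.finish_job(): hands the job in; it is judged then, once.
The state is a dict: "t": time; "qpos": joint angles; "qd": joint speeds; "effort": joint torques, N m; "tcp_pos": TCP position; "ee_rot": TCP orientation; "wrist_force": force on the tool from outside, world axes, zero at the start; "ft_torque": the same for the moment, N m; "grip_width": finger opening in m; "finger_force": force on a finger pad.
Only numpy, scipy, OpenCV 4.12 (cv2) and the standard library are available. Lean on these libraries where they do the work, as an engineer would, in place of code of your own. Each camera call takes 0.05 s, during which the arm holds its last target. There are 200 camera calls.

## Working session

There is one attempt and no reset: what is moved stays moved. The work goes in short steps, Python scripts to look and compute and a tool call to move; the robot and the scene stay as the last step left them, time stands still between calls to the robot, and variables do not carry over. Pictures are saved under pics/ and viewed, at most 10 in all, crops included, and the job is handed in when it is done.

Besides the shell and the picture viewer there is one more tool, called after "Request:" in YAML: its name, and indented under it one key for each argument. drive_tool: Moves the arm, as the interface text tells. Its arguments: {"type":"object","properties":{"deltas":{"type":"array","items":{"type":"array","items":{"type":"array","items":{"type":"number"}}}},"jaw":{"type":"number"}},"required":["deltas"]}

```bash
mkdir -p pics; python3 - <<'E'
from plant import ctrl
import cv2,numpy as np
for n in("scene","top"):
    im=ctrl.snapshot(n); cv2.imwrite(f"pics/{n}0.png",im[:,:,::-1]); 
    c=ctrl.calibration(n); print(n,{k:np.round(v,4).tolist() for k,v in c.items()})
s=ctrl.read_state(); print(s)
E
```

```text
scene {'fx': 502.0938, 'fy': 502.0938, 'cx': 326.03, 'cy': 229.2826, 'extrinsics': [[-0.8065, -0.5912, 0.0023, 0.4533], [0.4507, -0.6123, 0.6497, -0.2776], [-0.3827, 0.525, 0.7602, -0.9106], [0.0, 0.0, 0.0, 1.0]]}
top {'fx': 599.9213, 'fy': 599.9213, 'cx': 322.9104, 'cy': 243.1772, 'extrinsics': [[-0.0203, -0.9996, 0.0194, -0.0109], [0.9908, -0.0175, 0.1339, -0.5948], [-0.1335, 0.022, 0.9908, -1.1027], [0.0, 0.0, 0.0, 1.0]]}
{'t': 0.1, 'qpos': array([-1.33181223e+00,  2.59273897e-01,  1.53591809e+00,  8.91017298e-06,
        1.34800560e+00, -2.02799683e-01]), 'qd': array([-4.71916081e-05, -1.03232979e-03, -3.90136012e-03,  6.81065120e-04,
        1.82738979e-03,  3.31957443e-04]), 'effort': array([ 2.00345276e-03, -4.38213587e+01, -2.84643835e+01,  7.22420239e-02,
        3.62370210e-02, -4.93804328e-05]), 'tcp_pos': array([ 0.23506846, -0.49673277,  0.22592109]), 'ee_rot': array([-3.06369442e+00, -6.87968080e-01,  3.19465164e-05]), 'wrist_force': array([ 0.17503962,  0.2371988 , -0.36281987]), 'ft_torque': array([-0.01181047, -0.00844242, -0.02697939]), 'finger_force': 0.0, 'grip_width': 0.0929842188075596}
```

View pics/top0.png

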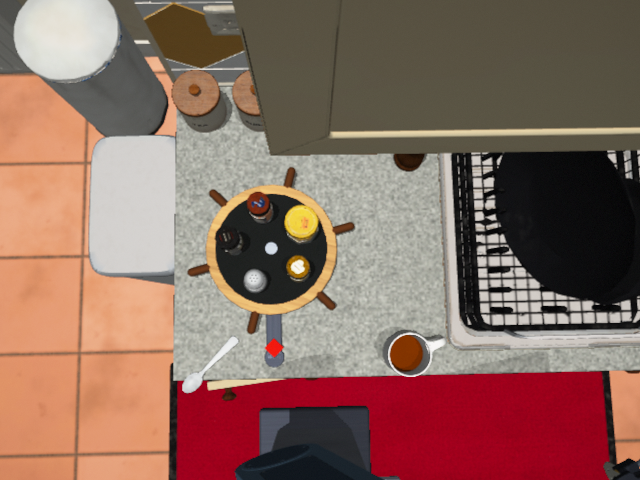

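View pics/scene0.png

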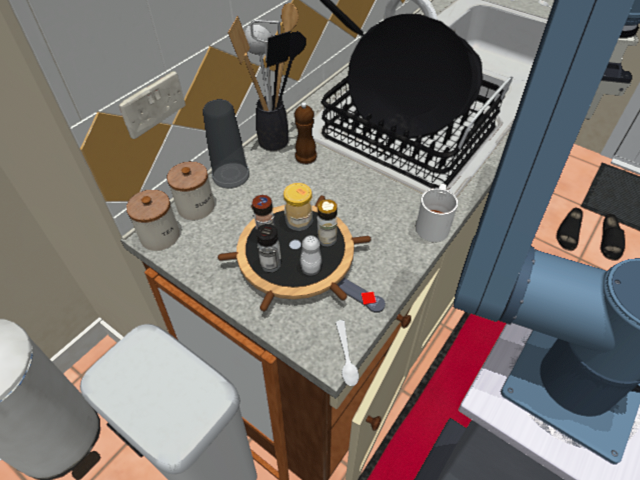

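The top view shows the hub at (271,248), the marker at (274,348), the yellow lid at (302,223), and grips at the rim, for example (253,322) and (326,300). In the scene view the lid is at (298,192) and the marker at (369,298).

```bash
cat > h.py <<'E'
from plant import ctrl
import cv2,numpy as np
def ray(n,u,v):
    c=ctrl.calibration(n);E=np.array(c["extrinsics"])
    d=np.array([(u-c["cx"])/c["fx"],-(v-c["cy"])/c["fy"],-1.])
    R=E[:3,:3];return -R.T@E[:3,3],R.T@d
def onz(n,u,v,z):
    o,d=ray(n,u,v);return o+d*(z-o[2])/d[2]
def tri(p,q):
    A=np.zeros((3,3));b=np.zeros(3)
    L=[ray("top",*p),ray("scene",*q)]
    for o,d in L:
        d=d/np.linalg.norm(d);P=np.eye(3)-np.outer(d,d);A+=P;b+=P@o
    x=np.linalg.solve(A,b)
    return x,[np.linalg.norm(np.cross(x-o,d/np.linalg.norm(d))) for o,d in L]
def blob(im,lo,hi,box):
    x0,y0,x1,y1=box;h=cv2.cvtColor(im,cv2.COLOR_RGB2HSV)[y0:y1,x0:x1]
    m=cv2.inRange(h,np.array(lo),np.array(hi))
    n,l,s,c=cv2.connectedComponentsWithStats(m);i=1+np.argmax(s[1:,4])
    return c[i]+[x0,y0],s[i,4],(l==i)
def measure(scene=True,verbose=True):
    t=ctrl.snapshot("top")
    mk,a,_=blob(t,(0,200,150),(6,255,255),(240,325,310,375))
    rim,a3,_=blob(t,(12,60,110),(24,190,255),(195,170,350,330))
    # rim outline: ellipse of the wood disc's outer edge, top at 44 mm
    h=cv2.cvtColor(t,cv2.COLOR_RGB2HSV);m=cv2.inRange(h,(12,60,110),(24,190,255));m[:170]=0;m[330:]=0;m[:,:195]=0;m[:,350:]=0
    m=cv2.morphologyEx(m,cv2.MORPH_OPEN,np.ones((3,3)))
    cs,_=cv2.findContours(m,cv2.RETR_EXTERNAL,cv2.CHAIN_APPROX_NONE);c=max(cs,key=cv2.contourArea)
    el=cv2.fitEllipse(cv2.convexHull(c));ax=onz("top",*el[0],.043)
    ye,a2,_=blob(t,(22,150,130),(32,255,255),(205,175,340,315))
    M=onz("top",*mk,.012);J=onz("top",*ye,.134)
    print("axis",ax.round(4),"ell",np.round(el[1],1),"marker",M.round(4),mk.round(1),a,"lid",J.round(4),ye.round(1),a2)
    f=M-ax;j=J-ax;print("marker r",np.hypot(*f[:2]),"jar r",np.hypot(*j[:2]))
    fa=np.arctan2(f[1],f[0]);ja=np.arctan2(j[1],j[0])
    print("front ang",np.degrees(fa),"jar ang",np.degrees(ja),"jar to turn",np.degrees((fa-ja+np.pi)%(2*np.pi)-np.pi),"sideways mm",1e3*np.hypot(*j[:2])*np.sin(ja-fa))
    # grips: dark brown pixels in annulus
    v,u=np.mgrid[150:345,170:370];o,_=ray("top",0,0)
    P=np.array([onz("top",a,b,.034)[:2] for a,b in zip(u.ravel(),v.ravel())])-ax[:2]
    r=np.hypot(*P.T);th=np.degrees(np.arctan2(P[:,1],P[:,0]))
    hh=h[150:345,170:370].reshape(-1,3)
    g=(r>.135)&(r<.162)&(hh[:,2]<120)&(hh[:,1]>90)&((hh[:,0]<14)|(hh[:,0]>172))
    ph=np.angle(np.mean(np.exp(6j*np.radians(th[g]))))/6
    print("grips n",g.sum(),"phase",np.degrees(ph),"hist",np.unique((th[g]//10*10).astype(int),return_counts=True))
    if scene:
        s=ctrl.snapshot("scene")
        mk2,b,_=blob(s,(0,200,150),(6,255,255),(340,280,400,320))
        print("marker tri",tri(mk,mk2),mk2)
        return t,s,ax
    return t,None,ax
E
python3 - <<'E'
from h import *
t,s,ax=measure()
ye,a,l=blob(t,(22,150,130),(32,255,255),(205,175,340,315))
h=cv2.cvtColor(s,cv2.COLOR_RGB2HSV)
m=cv2.inRange(h,np.array((20,140,120)),np.array((34,255,255)));ys,xs=np.nonzero(m[175:205,275:320]);print("lid scene px",xs.min()+275,xs.max()+275,ys.min()+175,ys.max()+175)
print(tri(ye,((xs.min()+xs.max())/2+275,ys.min()+175+8)))
print("hub",onz("top",271.5,248,.046),tri((271.5,248),(295,244.5)))
print("mug",onz("top",408,353,.09),"mill",onz("top",408,160,.16))
E
```

```text
axis [0.5842 0.0765 0.043 ] ell [130.  131.7] marker [0.3998 0.0749 0.012 ] [273.7 347.3] 172 lid [0.622  0.0186 0.134 ] [300.4 220.9] 710
marker r 0.18432975393463194 jar r 0.06916699075982975
front ang -179.51138140454844 jar ang -56.84325158771717 jar to turn -122.66812981683128 sideways mm 58.22554436714612Traceback (most recent call last):
  File "<stdin>", line 2, in <module>
  File "h.py", line 38, in measure
    P=np.array([onz("top",a,b,.034)[:2] for a,b in zip(u.ravel(),v.ravel())])-ax[:2]
                ~~~^^^^^^^^^^^^^^^^
  File "h.py", line 8, in onz
    o,d=ray(n,u,v);return o+d*(z-o[2])/d[2]
        ~~~^^^^^^^
  File "h.py", line 4, in ray
    c=ctrl.calibration(n);E=np.array(c["extrinsics"])
ValueError: time passes only in moves, steps and waits
```

```bash
python3 - <<'E'
s=open('h.py').read()
s=s.replace('def ray(','CAL={n:ctrl.calibration(n) for n in("top","scene")}\ndef ray(').replace('c=ctrl.calibration(n);E','c=CAL[n];E')
open('h.py','w').write(s)
E
python3 - <<'E'
from h import *
t,s,ax=measure()
ye,a,l=blob(t,(22,150,130),(32,255,255),(205,175,340,315))
h=cv2.cvtColor(s,cv2.COLOR_RGB2HSV)
m=cv2.inRange(h,np.array((20,140,120)),np.array((34,255,255)));ys,xs=np.nonzero(m[175:205,275:320]);print("lid scene px",xs.min()+275,xs.max()+275,ys.min()+175,ys.max()+175)
print(tri(ye,((xs.min()+xs.max())/2+275,ys.min()+175+8)))
print("hub",onz("top",271.5,248,.046),tri((271.5,248),(295,244.5)))
print("grip tri",tri((253,322),(267,302)) , onz("top",253,322,.034))
print("mug",onz("top",408,353,.09),"mill",onz("top",408,160,.16))
E
```

```text
axis [0.5842 0.0765 0.043 ] ell [130.  131.7] marker [0.3998 0.0749 0.012 ] [273.7 347.3] 172 lid [0.6219 0.0187 0.134 ] [300.4 220.9] 707
marker r 0.18432963439837366 jar r 0.0690719375766105
front ang -179.51141664965598 jar ang -56.83932458276879 jar to turn -122.6720920668872 sideways mm 58.14294911055411
grips n 619 phase -14.608768716395954 hist (array([-140,  -80,  -20,   40,  100,  160]), array([100, 104, 102, 100, 110, 103]))
marker tri (array([0.40037567, 0.07556528, 0.00736444]), [np.float64(0.0008063958203113242), np.float64(0.0008063958203114268)]) [367.912 297.592]
lid scene px 284 319 183 204
(array([0.61793475, 0.01654622, 0.13675472]), [np.float64(0.004032944897216311), np.float64(0.004032944897216598)])
hub [0.58621978 0.07527892 0.046     ] (array([0.58731722, 0.07588871, 0.04166169]), [np.float64(0.0006284542087986924), np.float64(0.0006284542087983877)])
grip tri (array([0.50109789, 0.16216553, 0.01370551]), [np.float64(0.07125575573493945), np.float64(0.07125575573493942)]) [0.44832786 0.11196441 0.034     ]
mug [ 0.38766907 -0.16870069  0.09      ] mill [ 0.72178643 -0.17061576  0.16      ]
```

```bash
python3 - <<'E'
from plant import ctrl
import numpy as np
print(np.round(ctrl.calibration("wrist")["tool_from_camera"],3))
E
```

```text
[[-0.     0.969  0.247  0.068]
 [ 1.     0.     0.001 -0.001]
 [ 0.     0.247 -0.969 -0.157]
 [ 0.     0.     0.     1.   ]]
```

Request:
drive_tool:
  deltas:
    - [[0.03, -0.02, 0, 0, 0, 0], [0.05, -0.03, 0, 0, 0, 0], [0.05, -0.03, 0, 0, 0, 0], [0.05, -0.03, 0, 0, 0, 0], [0.05, -0.03, 0, 0, 0, 0], [0.05, -0.03, 0, 0, 0, 0], [0.05, -0.03, 0, 0, 0, 0], [0.03, -0.02, 0, 0, 0, 0]]
  jaw: -1

```text
t: 1.25
tcp_pos: [0.4675, -0.142, 0.2267]
ee_rot: [-3.064, -0.691, -0.001]
wrist_force: [-0.0, -0.9, 0.2]
grip_width: 0.0176
finger_force: 0.0
```

Request:
drive_tool:
  deltas:
    - [[0, 0, 0, 0, 0, -0.18], [0, 0, 0, 0, 0, -0.18], [0, 0, 0, 0, 0, -0.18], [0, 0, 0, 0, 0, -0.18], [0, 0, 0, 0, 0, -0.18], [0, 0, 0, 0, 0, -0.18], [0, 0, 0, 0, 0, -0.18], [0, 0, 0, 0, 0, -0.18]]

```text
t: 2.25
tcp_pos: [0.4665, -0.1443, 0.2266]
ee_rot: [-1.843, -2.544, 0.0]
wrist_force: [0.4, -0.7, -0.0]
grip_width: 0.0002
finger_force: 0.0
```

Request:
drive_tool:
  deltas:
    - [[0, 0, 0, 0, 0, -0.18], [0, 0, 0, 0, 0, -0.18], [0, 0, 0, 0, 0, -0.18], [0, 0, 0, 0, 0, -0.18], [0, 0, 0, 0, 0, -0.18], [0, 0, 0, 0, 0, -0.18], [0, 0, 0, 0, 0, -0.18], [0, 0, 0, 0, 0, -0.18]]

```text
t: 3.25
tcp_pos: [0.4665, -0.1443, 0.2266]
ee_rot: [0.292, -3.128, -0.0]
wrist_force: [-0.5, -0.6, 0.0]
grip_width: 0.0008
finger_force: 0.0
```

Request:
drive_tool:
  deltas:
    - [[0, 0, 0, 0, 0, -0.18], [0, 0, 0, 0, 0, -0.18], [0, 0, 0, 0, 0, -0.18], [0, 0, 0, 0, 0, -0.18], [0, 0, 0, 0, 0, -0.18], [0, 0, 0, 0, 0, 0], [0, 0, 0, 0, 0, 0], [0, 0, 0, 0, 0, 0]]

```text
t: 4.25
tcp_pos: [0.4726, -0.1329, 0.2263]
ee_rot: [1.583, -2.696, 0.015]
wrist_force: [-0.1, -0.4, 0.3]
grip_width: 0.0004
finger_force: 0.0
```

```bash
cat > w.py <<'E'
from plant import ctrl
import numpy as np,sys
from scipy.spatial.transform import Rotation as Ro
A=np.array([.5855,.0758])
def rep(phi,r,z):
    s=ctrl.read_state();p=s["tcp_pos"];R=Ro.from_rotvec(s["ee_rot"]).as_matrix()
    d=p[:2]-A;print("t",round(s["t"],2),"tcp",p.round(4),"phi",np.degrees(np.arctan2(d[1],d[0])).round(2),"r",np.hypot(*d).round(4),"yaw",np.degrees(np.arctan2(R[1,0],R[0,0])).round(2),"q6",s["qpos"][5].round(3),"F",np.round(s["wrist_force"],2), "tilt",R[:,2].round(4))
    f=np.radians(phi);T=np.array([A[0]+r*np.cos(f),A[1]+r*np.sin(f),z])
    dy=(f-np.arctan2(R[1,0],R[0,0])+np.pi)%(2*np.pi)-np.pi
    print("to target: tool shift",(R.T@(T-p)).round(4),"turn about tool z",round(-dy,4))
if __name__=="__main__": rep(*map(float,sys.argv[1:4]))
E
python3 w.py -118 .157 .03
```

```text
t 4.25 tcp [ 0.4726 -0.1329  0.2263] phi -118.42 r 0.2373 yaw -119.16 q6 -3.117 F [-0.06 -0.42  0.25] tilt [-0.0082 -0.0157 -0.9998]
to target: tool shift [-0.0838 -0.      0.1949] turn about tool z -0.0203
```

Request:
drive_tool:
  deltas:
    - [[0, 0, 0, 0, 0, 0.05], [-0.01, 0, 0, 0, 0, 0.05], [-0.01, 0, 0, 0, 0, 0], [-0.01, 0, 0.0, 0, 0, 0], [-0.01, 0, 0, 0, 0, 0], [-0.01, 0, 0, 0, 0, 0], [-0.01, 0, 0, 0, 0, 0], [0, 0, 0, 0, 0, 0]]

```text
t: 5.25
tcp_pos: [0.507, -0.0824, 0.2252]
ee_rot: [1.449, -2.771, 0.016]
wrist_force: [-0.5, -0.1, 0.3]
grip_width: 0.0008
finger_force: 0.0
```

```bash
python3 w.py -118 .160 .03
```

```text
t 5.25 tcp [ 0.507  -0.0824  0.2252] phi -116.38 r 0.1766 yaw -124.8 q6 -2.896 F [-0.51 -0.11  0.3 ] tilt [-0.0081 -0.0157 -0.9998]
to target: tool shift [-0.0193  0.0074  0.1949] turn about tool z -0.1186
```

Request:
drive_tool:
  deltas:
    - [[0, 0, 0, -0.002, -0.0175, 0], [-0.01, 0.004, 0, 0, 0, -0.05], [-0.009, 0.003, 0, 0, 0, -0.06], [0, 0, 0.02, 0, 0, 0], [0, 0, 0.03, 0, 0, 0], [0, 0, 0.03, 0, 0, 0], [0, 0, 0.02, 0, 0, 0], [0, 0, 0, 0, 0, 0]]

```text
t: 6.25
tcp_pos: [0.5101, -0.0628, 0.124]
ee_rot: [1.605, -2.698, -0.004]
wrist_force: [-0.5, 0.1, 0.2]
grip_width: 0.0004
finger_force: 0.0
```

```bash
python3 w.py -118 .158 .03; python3 - <<'E'
from plant import ctrl
import cv2
cv2.imwrite("pics/s1.png",ctrl.snapshot("scene")[:,:,::-1])
E
```

```text
t 6.25 tcp [ 0.5101 -0.0628  0.124 ] phi -118.53 r 0.1578 yaw -118.5 q6 -2.984 F [-0.54  0.14  0.18] tilt [-0.003   0.0011 -1.    ]
to target: tool shift [ 0.0002 -0.0018  0.094 ] turn about tool z -0.0088
```

View pics/s1.png

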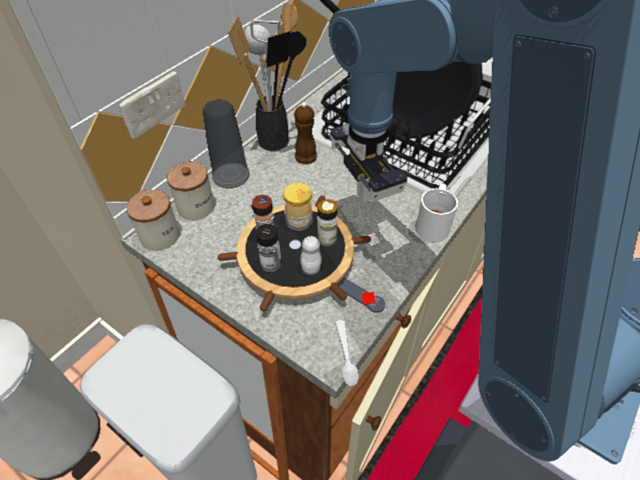

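The gripper is at about (370,170), to the right of the grip at (358,240) and clear of the jars. The mug, spoon and mill have not moved. I'll lower the tool next.

Request:
drive_tool:
  deltas:
    - [[0, -0.002, 0.01, 0, 0, 0], [0, 0, 0.015, 0, 0, 0], [0, 0, 0.015, 0, 0, 0], [0, 0, 0.015, 0, 0, 0], [0, 0, 0.015, 0, 0, 0], [0, 0, 0.015, 0, 0, 0], [0, 0, 0.009, 0, 0, 0], [0, 0, 0, 0, 0, 0]]

```text
t: 7.3
tcp_pos: [0.5126, -0.0642, 0.0305]
ee_rot: [1.604, -2.7, -0.001]
wrist_force: [0.0, 0.5, 0.0]
grip_width: 0.0002
finger_force: 0.0
```

```bash
python3 w.py -128 .158 .03
```

```text
t 7.3 tcp [ 0.5126 -0.0642  0.0305] phi -117.5 r 0.1579 yaw -118.57 q6 -2.984 F [0.02 0.48 0.03] tilt [-1.2e-03  3.0e-04 -1.0e+00]
to target: tool shift [-0.002   0.0288  0.0005] turn about tool z 0.1646
```

Request:
drive_tool:
  deltas:
    - [[0, 0.004, 0, 0, 0, 0.025], [0, 0.0079, 0, 0, 0, 0.05], [-0.0001, 0.0079, 0, 0, 0, 0.05], [0, 0.0079, 0, 0, 0, 0.05], [-0.0001, 0.0079, 0, 0, 0, 0.05], [0, 0.0079, 0, 0, 0, 0.05], [0, 0.0079, 0, 0, 0, 0.05], [0, 0.004, 0, 0, 0, 0.025]]

```text
t: 8.3
tcp_pos: [0.4696, -0.0308, 0.032]
ee_rot: [-1.108, 2.938, -0.002]
wrist_force: [-0.1, -1.1, -0.0]
grip_width: 0.001
finger_force: 0.5
```

```bash
python3 w.py -186.6 .158 .03; python3 - <<'E'
from h import *
t,_,_=measure(False); cv2.imwrite("pics/t2.png",t[:,:,::-1])
E
```

```text
t 8.3 tcp [ 0.4696 -0.0308  0.032 ] phi -137.4 r 0.1575 yaw -138.7 q6 -2.594 F [-0.06 -1.05 -0.04] tilt [ 1.8e-03 -8.0e-04 -1.0e+00]
to target: tool shift [-0.0515  0.1208  0.0018] turn about tool z 0.8361
axis [0.5844 0.0767 0.043 ] ell [129.9 131.6] marker [0.4029 0.0848 0.012 ] [268.5 345.8] 29 lid [0.6099 0.0123 0.134 ] [304.1 227.6] 713
marker r 0.18167853176256027 jar r 0.06923476566018869
front ang 177.43630575120545 jar ang -68.36700758691198 jar to turn -114.19668666188254 sideways mm 63.152063622393676
grips n 519 phase -25.8473590311881 hist (array([-90, -30,  30,  90, 150]), array([105, 101, 101, 108, 104]))
```

View pics/t2.png

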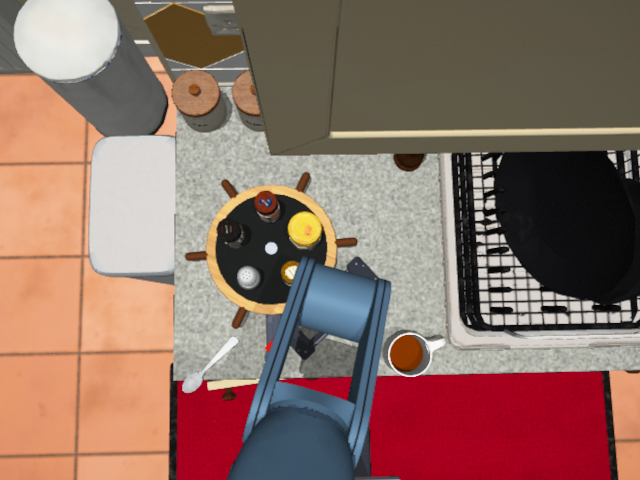

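The disc turns smoothly: the jar lid is now at (304,230), and the grips have moved about 11° clockwise. I'll continue the stroke.

Request:
drive_tool:
  deltas:
    - [[0, 0.004, 0, 0, 0, 0.025], [0, 0.0079, 0, 0, 0, 0.05], [-0.0001, 0.0079, 0, 0, 0, 0.05], [0, 0.0079, 0, 0, 0, 0.05], [-0.0001, 0.0079, 0, 0, 0, 0.05], [0, 0.0079, 0, 0, 0, 0.05], [0, 0.0079, 0, 0, 0, 0.05], [0, 0.0079, 0, 0, 0, 0.05]]

```text
t: 9.35
tcp_pos: [0.4384, 0.0193, 0.0315]
ee_rot: [-0.539, 3.094, -0.001]
wrist_force: [0.3, -1.9, 0.3]
grip_width: 0.0007
finger_force: 0.5
```

Request:
drive_tool:
  deltas:
    - [[0, 0.0079, 0.001, 0, 0, 0.05], [0, 0.0079, 0, 0, 0, 0.05], [-0.0001, 0.0079, 0, 0, 0, 0.05], [0, 0.0079, 0, 0, 0, 0.05], [-0.0001, 0.0079, 0, 0, 0, 0.05], [0, 0.0079, 0, 0, 0, 0.05], [0, 0.0079, 0, 0, 0, 0.05], [0, 0.004, 0, 0, 0, 0.025]]

```text
t: 10.35
tcp_pos: [0.4277, 0.0775, 0.0303]
ee_rot: [0.045, 3.141, -0.0]
wrist_force: [-0.2, -2.0, 0.2]
grip_width: 0.0005
finger_force: 0.4
```

```bash
python3 w.py -186.6 .158 .03; python3 - <<'E'
from h import *
t,_,_=measure(False)
E
```

```text
t 10.35 tcp [0.4277 0.0775 0.0303] phi 179.38 r 0.1578 yaw 178.36 q6 -1.62 F [-0.18 -1.95  0.2 ] tilt [ 4.e-04 -3.e-04 -1.e+00]
to target: tool shift [-0.0004  0.0165  0.0003] turn about tool z 0.0865Traceback (most recent call last):
  File "<stdin>", line 2, in <module>
  File "h.py", line 24, in measure
    mk,a,_=blob(t,(0,200,150),(6,255,255),(240,325,310,375))
           ~~~~^^^^^^^^^^^^^^^^^^^^^^^^^^^^^^^^^^^^^^^^^^^^^
  File "h.py", line 20, in blob
    n,l,s,c=cv2.connectedComponentsWithStats(m);i=1+np.argmax(s[1:,4])
                                                    ~~~~~~~~~^^^^^^^^^
    return _wrapfunc(a, 'argmax', axis=axis, out=out, **kwds)
    return bound(*args, **kwds)
ValueError: attempt to get argmax of an empty sequence
```

Request:
drive_tool:
  deltas:
    - [[0, 0.004, 0, 0, 0, 0.025], [0, 0.0079, 0, 0, 0, 0.05], [-0.0001, 0.0079, 0, 0, 0, 0.05], [0, 0.0079, 0, 0, 0, 0.05], [-0.0001, 0.0079, 0, 0, 0, 0.05], [0, 0.0079, 0, 0, 0, 0.05], [0, 0.0079, 0, 0, 0, 0.05], [0, 0.0079, 0, 0, 0, 0.05]]

```text
t: 11.4
tcp_pos: [0.4389, 0.1352, 0.0302]
ee_rot: [-0.632, -3.077, 0.001]
wrist_force: [0.0, -0.8, 0.8]
grip_width: 0.0006
finger_force: 0.5
```

Request:
drive_tool:
  deltas:
    - [[0, 0.0079, 0, 0, 0, 0.05], [0, 0.0079, 0, 0, 0, 0.05], [-0.0001, 0.0079, 0, 0, 0, 0.05], [0, 0.0079, 0, 0, 0, 0.05], [-0.0001, 0.0079, 0, 0, 0, 0.05], [0, 0.0079, 0, 0, 0, 0.05], [0, 0.0079, 0, 0, 0, 0.05], [0, 0.004, 0, 0, 0, 0.025]]

```text
t: 12.4
tcp_pos: [0.4707, 0.1849, 0.0301]
ee_rot: [-1.193, -2.906, 0.001]
wrist_force: [-0.7, -1.0, 0.8]
grip_width: 0.0006
finger_force: 0.4
```

```bash
python3 w.py -248 .158 .03; python3 - <<'E'
from h import *
t=ctrl.snapshot("top"); cv2.imwrite("pics/t3.png",t[:,:,::-1])
measure(False)
E
```

```text
t 12.4 tcp [0.4707 0.1849 0.0301] phi 136.44 r 0.1584 yaw 135.37 q6 -0.638 F [-0.74 -0.99  0.81] tilt [-4.e-04 -2.e-04 -1.e+00]
to target: tool shift [-0.0133  0.0656  0.    ] turn about tool z 0.4079
axis [0.5843 0.0766 0.043 ] ell [130.  131.6] marker [0.3999 0.0747 0.012 ] [273.8 347.3] 167 lid [0.523  0.0479 0.134 ] [284.3 277.6] 728
marker r 0.1844061210553912 jar r 0.06768096625670467
front ang -179.42409016661148 jar ang -154.96466658098652 jar to turn -24.45942358562496 sideways mm 28.023216864837188
grips n 499 phase 8.063335920012532 hist (array([-180, -170, -120, -110,  -60,  -50,    0,   10,   60]), array([87, 18, 66, 29, 77, 26, 90, 13, 93]))
```

View pics/t3.png

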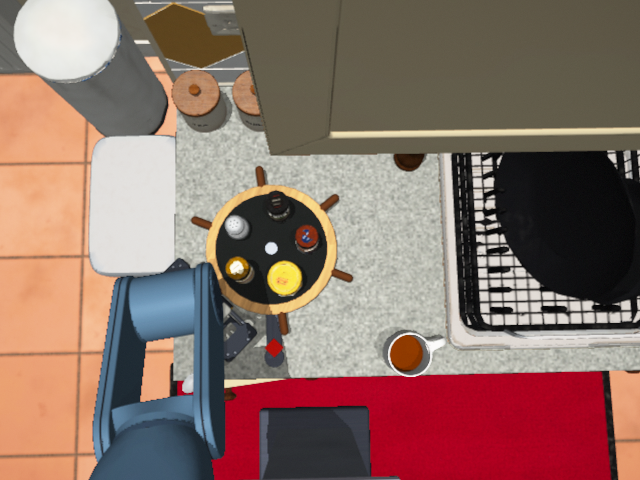

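The lid is at (284,278) and the marker at (274,348), so about 24° remain.

Request:
drive_tool:
  deltas:
    - [[0, 0.004, 0, 0, 0, 0.025], [0, 0.0079, 0, 0, 0, 0.05], [-0.0001, 0.0079, 0, 0, 0, 0.05], [0, 0.0079, 0, 0, 0, 0.05], [-0.0001, 0.0079, 0, 0, 0, 0.05], [0, 0.0079, 0, 0, 0, 0.05], [0, 0.0079, 0, 0, 0, 0.05], [0, 0.004, 0, 0, 0, 0.025]]

```text
t: 13.5
tcp_pos: [0.5152, 0.2177, 0.0301]
ee_rot: [-1.681, -2.654, 0.0]
wrist_force: [-1.5, -0.4, 0.4]
grip_width: 0.0001
finger_force: 0.4
```

```bash
python3 w.py -248 .158 .03; python3 - <<'E'
from h import *
measure(False)
E
```

```text
t 13.5 tcp [0.5152 0.2177 0.0301] phi 116.35 r 0.1584 yaw 115.31 q6 -0.241 F [-1.52 -0.41  0.43] tilt [-2.e-04 -2.e-04 -1.e+00]
to target: tool shift [-0.0006  0.012   0.0001] turn about tool z 0.0578
axis [0.5843 0.0765 0.043 ] ell [130.  131.7] marker [0.3999 0.0749 0.012 ] [273.7 347.3] 170 lid [0.5173 0.071  0.134 ] [271.  281.1] 741
marker r 0.18437222153340152 jar r 0.06726411872496403
front ang -179.50185697964613 jar ang -175.2674276026325 jar to turn -4.234429377013637 sideways mm 4.966612759443622
grips n 465 phase -11.756973147021204 hist (array([-140, -130,  -80,  -70,  -20,  -10,   40,   50,  160,  170]), array([61, 30, 61, 31, 77, 18, 81,  4, 90, 12]))
```

Request:
drive_tool:
  deltas:
    - [[0, 0.0055, 0, 0, 0, 0.035], [0, 0.0055, 0, 0, 0, 0.035], [0, 0, 0, 0, 0, 0], [0, -0.005, 0, 0, 0, 0], [0, -0.008, 0, 0, 0, 0], [0, 0, -0.01, 0, 0, 0], [0, 0, -0.025, 0, 0, 0], [0, 0, -0.03, 0, 0, 0]]

```text
t: 14.55
tcp_pos: [0.5128, 0.2173, 0.0963]
ee_rot: [1.771, 2.595, -0.001]
wrist_force: [0.6, 0.0, -0.2]
grip_width: 0.0004
finger_force: 0.0
```

Request:
drive_tool:
  deltas:
    - [[0, 0, -0.03, 0, 0, 0], [0, 0, -0.03, 0, 0, 0], [0, 0, -0.03, 0, 0, 0], [0, 0, -0.03, 0, 0, 0], [0.02, 0, -0.01, 0, 0, 0], [0.02, 0, 0, 0, 0, 0], [0, 0, 0, 0, 0, 0], [0, 0, 0, 0, 0, 0]]

```text
t: 15.55
tcp_pos: [0.4976, 0.2549, 0.2239]
ee_rot: [-1.769, -2.595, 0.003]
wrist_force: [0.1, 0.3, 1.0]
grip_width: 0.0004
finger_force: 0.0
```

```bash
python3 w.py -248 .158 .2; python3 - <<'E'
from h import *
t,s,_=measure(True);cv2.imwrite("pics/t4.png",t[:,:,::-1])
E
```

```text
t 15.55 tcp [0.4976 0.2549 0.2239] phi 116.14 r 0.1995 yaw 111.44 q6 -0.1 F [0.13 0.34 1.02] tilt [-0.0019 -0.0012 -1.    ]
to target: tool shift [-0.0408  0.0149  0.0239] turn about tool z -0.0097
axis [0.5844 0.0766 0.043 ] ell [130.1 131.7] marker [0.3999 0.0751 0.012 ] [273.6 347.3] 172 lid [0.5167 0.0764 0.134 ] [267.8 281.5] 731
marker r 0.18443753997467877 jar r 0.06768481210453119
front ang -179.52441155820514 jar ang -179.85244937849123 jar to turn 0.3280378202860732 sideways mm -0.3875164473988882
grips n 571 phase -16.522962940393313 hist (array([-140,  -80,  -20,   40,   90,  100,  160]), array([ 91,  88,  94,  84,   5, 102, 107]))
marker tri (array([0.40038048, 0.07567533, 0.00768782]), [np.float64(0.0006826743281479324), np.float64(0.0006826743281479817)]) [367.9516129 297.5483871]
```

View pics/t4.png

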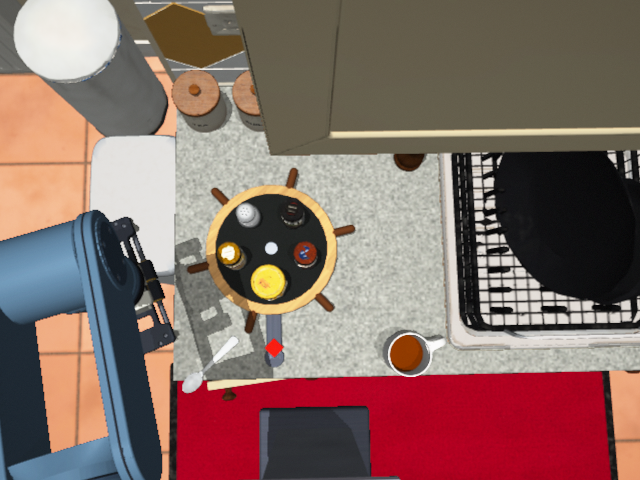

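The lid (268,282) lines up with the hub (271,248) and marker (274,348) once its height is allowed for, leaving about 0.4 mm sideways. Everything is upright and the arm is clear.

```bash
python3 -c "
from plant import ctrl
print(ctrl.finish_job())"
```

```text
the job is handed in; nothing more can be done
None
```

The honey jar now stands in front of the red marker, measured about 0.4 mm off the line; all five things are upright, mug, spoon and mill look unmoved, the arm is clear, and the job is handed in (no verdict was returned).

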